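# Cap a bottle for the autoclave and leave it vented

## Robot

A 6-joint arm with a two-finger parallel gripper is mounted at the origin on a cart in front of the work surface, level with it; the furniture and walls round the work are solid. World frame = base frame: x ahead of the robot, y to its left, z up, the work surface at z = 0. Lengths are in mm, angles in rad, forces in N, time in s.
With the tool pointing down it reaches from about 400 to 925 mm from the base axis. Payload 12.5 kg.
Tool frame: the origin (TCP) lies on the mounting face of the last link; the fingertips stand 190 mm ahead of it and the grasp point (between the pads) lies 171 mm ahead of it; z points along the fingers, y is the line along which they close (so a half turn about z gives the same grasp; the last joint's range is limited). The gripper opens to 95 mm and grips with 3 to 60 N. Pads are 20 mm wide; open, the fingers measure 119 mm over their backs; the gripper's body (75 mm by 180 mm) begins 59 mm behind the grasp point.
Start: joints at [-0.106, 0.491, 1.559, -0, 1.092, -0.106], TCP at [625, 0.023, 404.761] pointing down, gripper open.
Joint ranges: [-3.1, 3.1], [-0.84, 2.19], [0.05, 2.79], [-1.13, 4.28], [0.06, 2.93], [-2.69, 2.69]. Speed limits (rad/s): [2.22, 2.22, 2.79, 3.14, 3.14, 3.14].

## Interface

Orientations are given as [roll, pitch, yaw] about the fixed x, y, z axes, in that order (R = Rz(yaw) Ry(pitch) Rx(roll)).
In Python, from cell import env gives the robot as it stands.
- The arm moves only by the tool carry_out, never from a script. Its argument "series" is a list of rows, each a list of 5 numbers: the shift along the tool's x, y, z in m, then the turn about the tool's z in degrees, then the opening, from 0 (shut) to 1 (fully open). A call has 1 to 20 rows; each row is the pose to reach, as a shift and turn from the pose commanded when the call began, along the tool's axes at that moment; what a row does not reach only later rows make up. A row lasts 1/8 s, in which the tool goes at most 62.5 mm and 10.7 degrees, less where a joint would pass 70% of its speed; a pose out of reach is approached as far as the arm can. A call with a gripper value outside its range is refused whole. The fingers move at their own pace and stop on an object; the grip force is fixed at half the most. Time passes only in rows, so rows that repeat a pose let the fingers close. It gives the time, the measured TCP pose, the force, the opening and the grip force at its end, in the units of the state.
- env.state(): the state, without advancing time (a new reading comes with each control period).
- env.read_camera(name): name is "side" or "top"; returns (picture, depth): 384x512x3 uint8, red, green, blue; 384x512 float32, mm along the optical axis (not along the pixel's ray), 0 where there is no reading.
- env.get_calibration(name): a dict with "intrinsics" (3x3 intrinsics, pixels), "cam_to_world" (4x4, takes a point from camera to world coordinates). Camera axes: x right, y up, looking along -z (the intrinsics and any distortion apply to the point x, -y, -z); pixel columns grow to the right and rows downward; lengths in mm; the calibration is good to about 2 mm. A picture is of the moment at which its call begins. get_calibration takes no time and is no camera call.
- env.job_done(): hands the job in; it is judged then, once.
The state is a dict: "t": time; "joints": joint angles; "qvel": joint speeds; "tau": joint torques, N m; "eef_pos": TCP position; "tcp_rot": TCP orientation; "ft_force": force on the tool from outside, world axes, zero at the start; "moment": the same for the moment, N m; "opening": opening from 0.0 (shut) to 1.0 (fully open); "grip_force": force on a finger pad.
Only numpy, scipy, OpenCV 4.12 (cv2) and the standard library are available. Lean on these libraries where they do the work, as an engineer would, in place of code of your own. Each camera call takes 0.05 s, during which the arm holds its last target. There are 200 camera calls.

## Task

The glass bottle held in the bench clamp is about to be autoclaved and has to be able to vent. Pick up its ribbed screw cap (the larger of the two white caps, with a bar moulded across its top), thread it onto the bottle clockwise until it bottoms out against its stop, then back it off a quarter turn, and finish there still gripping the cap, so that it cannot creep before it is taped. Leave everything else on the worktop where it is.

Things in the scene. Friction and masses are not known exactly. Their poses are not given: they have to be found in the camera images.
- bottle: Fixed: empty clear glass bottle, body 68 mm across, neck 36 mm, clamped in a round grey bench holder (112 mm across, 12 mm high; aluminium collar 81 mm across up to z = 42 mm). It cannot move or turn. Origin: centre of the holder's underside, on the worktop; z up along the bottle's axis, -x towards the thumbscrew. Shoulder below z = 112 mm, neck bead 42 mm across at z = 118 to 121 mm.
- mouth (a point): Centre of the bottle's mouth in the plane of its rim, 148 mm above the bottle's origin and the worktop, same axes. Its lip is rounded. The neck has a coarse right-hand two-start thread, 45 mm across, 20 mm lead: seen from above the cap turns clockwise to sink, 5 mm per quarter turn, with some 3 mm of up-and-down play. It repeats every half turn and ends at a solid stop.
- thumbscrew (a point): Middle of the holder's clamp ears with their thumbscrew, 50 mm from the bottle's axis in its -x direction, 27 mm above the worktop (ears reach 59 mm out, z 14 to 40 mm). The line from it to the bottle's axis is the bottle's x axis. With the cap fully home the bar on the cap lies along this line; a quarter turn back it lies crosswise.
- cap: Loose: the bottle's white ribbed screw cap, 56 mm across, 26 mm high, 35 g, lying open side down. Origin: centre of its open lower edge; z up; x along the bar on top (either way round is the same). Inside 48 mm wide, 22 mm deep: fully home its top rests on the rim, its origin is 22 mm below the mouth and its x lies along the bottle's x. A quarter turn back it stands about 5 mm higher.
- cap_bar (a point): Middle of the bar moulded across the cap's top (40 x 8 mm, 4 mm high), upper face 30 mm above the cap's origin, along the cap's x. Set on the neck with the bar 15 degrees clockwise past the line to the thumbscrew, the cap comes to rest on the thread about 9 mm above home and reaches the stop after 165 degrees clockwise. Set on at any other angle it also engages, after up to half a turn more.
- small_cap: Loose bystander: the smaller white ribbed cap of another bottle, 39 mm across, 22 mm high, no bar on top, does not fit. Origin: centre of its underside.
- tape: Loose bystander: roll of yellow tape lying flat, 100 mm across, 24 mm high. Origin: centre of its underside.
- stain_a: Loose bystander: amber bottle with black cap, 45 mm across, 90 mm high. Origin: centre of its underside.
- stain_b: Loose bystander: amber bottle with black cap like the other, 45 mm across, 90 mm high. Origin: centre of its underside.
- tweezers: Loose bystander: steel forceps lying flat, 122 x 14 x 6 mm, long along its x. Origin: centre of its underside.
- slides: Loose bystander: closed blue slide box, 92 x 170 x 39 mm. Origin: centre of its underside.
- specimen: Loose bystander: specimen cup with a white lid, 52 mm across, 64 mm high. Origin: centre of its underside.

How it is judged:
By the outcome, as a careful person would: the job done as asked, in the order asked, and still so for the second after the job is handed in, while the arm keeps its last pose, push and grip.
It also fails if it takes over 58 s, if anything falls off the work surface, if the arm or the gripper's body presses on something with over 40 N, if the wrist force passes 120 N, or if a joint passes its speed limit or range.

## Working session

There is one attempt and no reset: what is moved stays moved. The work goes in short steps, Python scripts to look and compute and a tool call to move; the robot and the scene stay as the last step left them, time stands still between calls to the robot, and variables do not carry over. Pictures are saved under pics/ and viewed, at most 10 in all, crops included, and the job is handed in when it is done.

Besides the shell and the picture viewer there is one more tool, called after "Emit:" as name(argument=value, ...) on one line, values as JSON. carry_out: Moves the arm, as the interface text tells. Its arguments: {"type":"object","properties":{"series":{"type":"array","items":{"type":"array","items":{"type":"number"}}}},"required":["series"]}

```bash
mkdir -p pics; ls; cat > h.py <<'E'
import numpy as np, cv2
from cell import env
def look(name, tag):
    im,d=env.read_camera(name)
    cv2.imwrite(f'pics/{tag}.png',im[:,:,::-1]); np.savez(f'{tag}.npz',im=im,d=d)
    return im,d
def world(name,d):
    c=env.get_calibration(name);K=c['intrinsics'];T=np.array(c['cam_to_world'])
    v,u=np.mgrid[:d.shape[0],:d.shape[1]]
    x=(u-K[0][2])/K[0][0]*d;y=(v-K[1][2])/K[1][1]*d
    P=np.stack([x,-y,-d,np.ones_like(d)],-1)@T.T
    P=P[...,:3];P[d==0]=np.nan
    return P
E
python3 - <<'E'
from h import *
for n in('top','side'):
    look(n,n+'0');c=env.get_calibration(n);print({k:np.round(v,3).tolist() for k,v in c.items() if not isinstance(v,str)})
print(env.state())
E
```

```text
pics
{'intrinsics': [[413.489, 0.0, 270.083], [0.0, 413.489, 196.412], [0.0, 0.0, 1.0]], 'cam_to_world': [[-0.002, 0.983, -0.185, 269.829], [-1.0, 0.001, 0.015, -79.795], [0.015, 0.185, 0.983, 1363.831], [0.0, 0.0, 0.0, 1.0]]}
{'intrinsics': [[424.068, 0.0, 260.72], [0.0, 424.068, 196.696], [0.0, 0.0, 1.0]], 'cam_to_world': [[0.156, 0.762, -0.629, -141.195], [-0.988, 0.121, -0.098, -205.028], [0.001, 0.637, 0.771, 920.312], [0.0, 0.0, 0.0, 1.0]]}
{'t': 0.1, 'joints': array([-1.05622235e-01,  4.91489211e-01,  1.55939765e+00, -7.29996933e-06,
        1.09167799e+00, -1.05606435e-01]), 'qvel': array([-0.00060302, -0.00172134, -0.00165214, -0.00057904, -0.00059117,
        0.00087748]), 'tau': array([ 2.47082615e-03, -6.13621187e+01, -2.58604574e+01,  6.93451893e-02,
        4.70101309e-02, -2.07912552e-05]), 'eef_pos': array([6.24970171e+02, 1.14559291e-02, 4.04223198e+02]), 'tcp_rot': array([-3.14062519e+00, -9.60409347e-05,  1.57078385e+00]), 'ft_force': array([-0.15195987, -0.0256455 , -0.11307937]), 'moment': array([0.00397739, 0.00441775, 0.03364779]), 'grip_force': 0.0, 'opening': 0.9989499381564371}
```

View pics/top0.png

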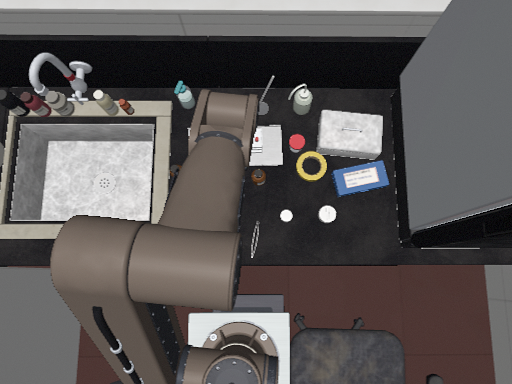

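View pics/side0.png

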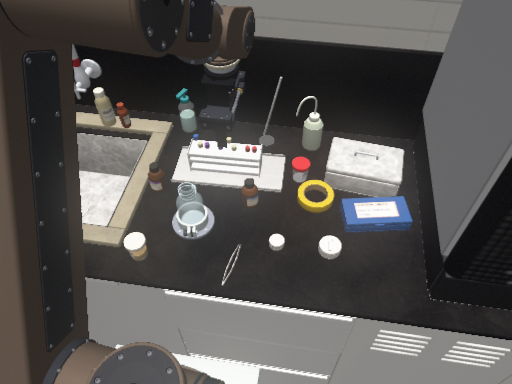

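The top view shows the barred cap at (327,214) and the small cap at (287,215), with the arm hiding the bottle. The side view shows the bottle at (190,215), its thumbscrew towards the robot near (190,230), and the barred cap at (330,246).

```bash
python3 - <<'E'
from h import *
t=np.load('top0.npz');s=np.load('side0.npz')
Pt=world('top',t['d']);Ps=world('side',s['d'])
for P,im,n,(u,v) in((Pt,t['im'],'top',(327,214)),(Ps,s['im'],'side',(330,246))):
    sl=np.s_[v-14:v+15,u-14:u+15];p=P[sl].reshape(-1,3)
    for lo,hi in((22,28),(28,33),(8,40)):
        m=(p[:,2]>lo)&(p[:,2]<hi);q=p[m]
        if len(q)>5: print(n,lo,hi,len(q),q.mean(0).round(1),q.min(0).round(),q.max(0).round())
        if lo==28 and len(q)>5:
            w,V=np.linalg.eigh(np.cov(q[:,:2].T));print('bar dir',np.degrees(np.arctan2(V[1,1],V[0,1])),np.sqrt(w))
# bottle in side
sl=np.s_[170:245,160:225];p=Ps[sl].reshape(-1,3)
for lo,hi in((8,15),(16,39),(39,46),(46,110),(110,125),(125,150)):
    q=p[(p[:,2]>lo)&(p[:,2]<hi)]
    print(lo,hi,len(q),np.nanmedian(q,0).round(),q.min(0).round(),q.max(0).round())
a=s['im'][165:250,145:235];b=s['im'][225:267,308:353];c=t['im'][190:240,300:350]
f=lambda x,w,h:cv2.resize(x,(w,h),interpolation=cv2.INTER_CUBIC)
cv2.imwrite('pics/c0.png',np.hstack([f(a,400,378),f(b,400,378)])[:,:,::-1])
E
```

```text
top 22 28 147 [ 464.7 -287.6   25.3] [ 437. -313.   22.] [ 491. -260.   28.]
top 28 33 44 [ 462.8 -285.3   29.7] [ 440. -312.   28.] [ 486. -263.   32.]
bar dir -173.35418336498523 [11.35023132 12.83052407]
top 8 40 236 [ 463.9 -286.6   25. ] [ 437. -335.    8.] [ 506. -249.   37.]
side 22 28 262 [ 461.9 -285.7   25.6] [ 436. -312.   22.] [ 491. -259.   28.]
side 28 33 76 [ 461.4 -285.4   29.7] [ 435. -310.   28.] [ 485. -263.   33.]
bar dir 176.1165954239825 [10.3892767  13.03139577]
side 8 40 409 [ 458.8 -284.9   24.6] [ 435. -314.    8.] [ 493. -257.   34.]
8 15 442 [486.  63.  12.] [436.  21.   8.] [674. 195.  15.]
16 39 274 [462.  66.  29.] [430.  25.  16.] [674. 194.  39.]
39 46 205 [462.  66.  42.] [432.  36.  39.] [604. 192.  46.]
46 110 595 [469.  67.  87.] [456.  43.  46.] [613. 193. 110.]
110 125 101 [478.  71. 114.] [469.  51. 110.] [509.  97. 124.]
125 150 237 [484.  76. 140.] [469.  54. 125.] [508.  97. 150.]
```

View pics/c0.png

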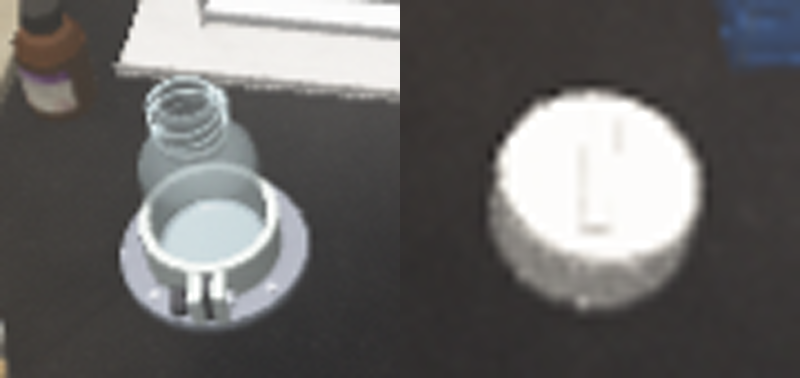

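The crop shows the thumbscrew pointing towards the robot. The bar on the cap runs nearly vertically in the image, around side px (328,250) to (329,241).

```bash
python3 - <<'E'
from h import *
from scipy.optimize import least_squares
s=np.load('side0.npz');c=env.get_calibration('side');K=np.array(c['intrinsics']);T=np.array(c['cam_to_world'])
def onz(u,v,z):
    r=T[:3,:3]@np.array([(u-K[0,2])/K[0,0],-(v-K[1,2])/K[1,1],-1]);o=T[:3,3];return (o+r*(z-o[2])/r[2])[:2]
a=onz(328.25,250.4,27);b=onz(328.6,240.6,27);print('bar edge',a,b,np.degrees(np.arctan2(*(b-a)[::-1])))
print('bar near end',onz(330.1,250.6,28))
# thumbscrew and base from crop pixels (scale 90/400)
cp=lambda x,y:(145+x*.225,165+y*.225)
print('ears',onz(*cp(206,280),40),onz(*cp(206,318),14))
# cap edge by white mask in picture: fit top+ side hull
P=world('side',s['d'])
q=P[165:250,145:235].reshape(-1,3)
q=q[(abs(q[:,2]-12)<3)&(np.hypot(q[:,0]-484,q[:,1]-71)<66)]
rr=lambda p,R:least_squares(lambda c:np.hypot(*(h-c).T)-R,p).x
h=cv2.convexHull(q[:,:2].astype(np.float32))[:,0];print('base hull circle',cv2.minEnclosingCircle(h),len(q))
q=P[165:250,145:235].reshape(-1,3);q=q[(q[:,2]>122)&(q[:,2]<151)]
print('neck',cv2.minEnclosingCircle(q[:,:2].astype(np.float32)))
q=P[165:250,145:235].reshape(-1,3);q=q[(abs(q[:,2]-42)<3)&(np.hypot(q[:,0]-484,q[:,1]-71)<48)]
print('collar',cv2.minEnclosingCircle(q[:,:2].astype(np.float32)),len(q))
E
```

```text
bar edge [ 443.53775897 -282.8612498 ] [ 472.7424233  -282.10669418] 1.4800114063732046
bar near end [ 443.01911486 -287.32067849]
ears [447.4140449   65.04533379] [438.69905087  66.0608741 ]
base hull circle ((490.9550476074219, 75.20289611816406), 56.29521179199219) 302
neck ((490.7165832519531, 76.67992401123047), 22.72361946105957)
collar ((480.8724060058594, 71.69976043701172), 45.28636169433594) 176
```

Emit:
carry_out(series=[[-0.06,-0.03,0.0,-10,1],[-0.12,-0.06,0.0,-20,1],[-0.17,-0.09,0.02,-30,1],[-0.22,-0.12,0.04,-40,1],[-0.26,-0.14,0.06,-50,1],[-0.286,-0.161,0.08,-60,1],[-0.286,-0.161,0.09,-70,1],[-0.286,-0.161,0.09,-80,1],[-0.286,-0.161,0.09,-89,1],[-0.286,-0.161,0.09,-89,1],[-0.286,-0.161,0.09,-89,1]])

```text
t: 1.48
eef_pos: [464.0, -285.9, 314.7]
tcp_rot: [3.141, -0.0, 3.121]
ft_force: [-0.6, -0.4, 0.5]
opening: 0.999
grip_force: 0.0
```

```bash
python3 - <<'E'
from h import *
im,d=look('top','t1');im2,d2=look('side','s1')
f=lambda x,w,h:cv2.resize(x,(w,h),interpolation=cv2.INTER_CUBIC)
cv2.imwrite('pics/c1.png',np.hstack([f(im[140:240,170:270],400,400),f(im2[190:290,280:380],400,400)])[:,:,::-1])
s=env.state();print(s['eef_pos'],np.degrees(s['tcp_rot']),np.degrees(s['joints']).round(1))
E
```

```text
[ 464.03431767 -285.92211148  314.7450851 ] [-1.79999718e+02  4.32247614e-03  1.78879761e+02] [ -38.6   28.1  106.1    0.    45.7 -127.5]
```

View pics/c1.png

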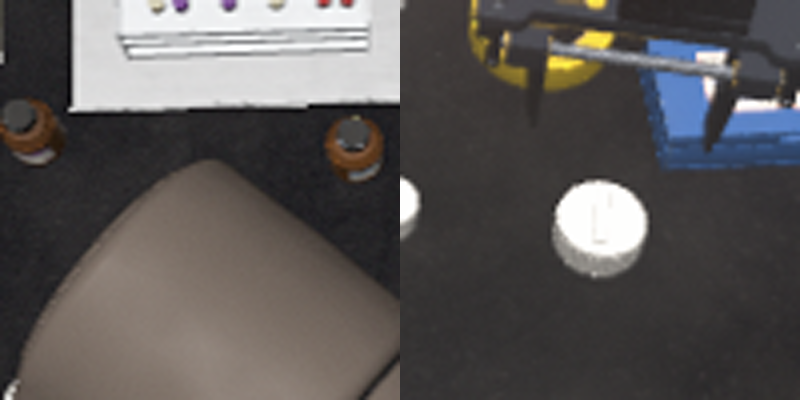

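The crop shows the bar on the cap still vertical at about side px (330,246). The arm still hides the bottle in the top view.

```bash
cat >> h.py <<'E'
def onz(name,u,v,z):
    c=env.get_calibration(name);K=np.array(c['intrinsics']);T=np.array(c['cam_to_world'])
    r=T[:3,:3]@np.array([(u-K[0,2])/K[0,0],-(v-K[1,2])/K[1,1],-1]);o=T[:3,3];return (o+r*(z-o[2])/r[2])[:2]
def pix(name,p):
    c=env.get_calibration(name);K=np.array(c['intrinsics']);T=np.array(c['cam_to_world'])
    q=np.linalg.inv(T)@np.append(p,1);return K[0,0]*q[0]/-q[2]+K[0,2],K[1,1]*-q[1]/-q[2]+K[1,2]
def ring(img,name,c,z,r,col,S,u0,v0):
    pts=[[(a-u0+.5)*S,(b-v0+.5)*S] for a,b in (pix(name,(c[0]+r*np.cos(t),c[1]+r*np.sin(t),z)) for t in np.linspace(0,6.3,60))]
    cv2.polylines(img,[np.array(pts).astype(int)],True,col,1)
E
python3 - <<'E'
from h import *
print('cap',onz('side',330.4,244.6,26),'mouth',onz('side',187.1,186.8,148))
s=np.load('side0.npz')['im'];t=np.load('top0.npz')['im']
def crop(im,u0,v0,w,S): return cv2.resize(im[v0:v0+w,u0:u0+w],None,fx=S,fy=S,interpolation=cv2.INTER_CUBIC)
A=crop(s,150,170,76,5);cb=(490,76)
for z,r in((148,19),(42,40.5),(12,56)): ring(A,'side',cb,z,r,(255,0,0),5,150,170)
B=crop(s,310,226,40,9.5)
ring(B,'side',(463.5,-286),26,28,(255,0,0),9.5,310,226);ring(B,'side',(463.5,-286),0,28,(255,0,0),9.5,310,226)
cv2.imwrite('pics/c2.png',np.hstack([A,B])[:,:,::-1])
E
```

```text
cap [ 462.13671868 -287.30648279] mouth [491.34331494  73.41808093]
```

View pics/c2.png

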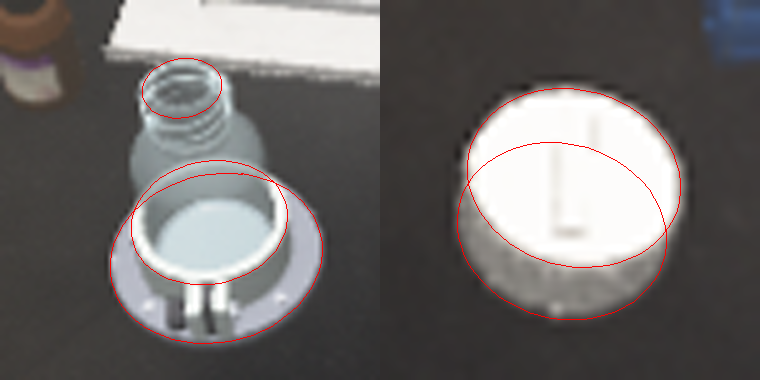

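The red overlay matches both objects: cap at (463.5, -286) with its bar at about +1.5°, bottle axis at about (490, 75) with its x axis at about +11°. I'll grasp the cap.

Emit:
carry_out(series=[[0.0,0,0.05,0,1],[0.0,0,0.09,0,1],[0.0,0,0.11,0,1],[0,0,0.12,0,1],[0,0,0.12,0,1],[0,0,0.12,0,0],[0,0,0.12,0,0],[0,0,0.12,0,0],[0,0,0.12,0,0],[0,0,0.12,0,0],[0,0,0.12,0,0]])

```text
t: 2.95
eef_pos: [464.1, -286.0, 194.9]
tcp_rot: [-3.141, 0.0, 3.124]
ft_force: [-0.2, -0.1, 3.0]
opening: 0.587
grip_force: 30.0
```

Emit:
carry_out(series=[[0,0,-0.05,0,0],[0,0,-0.11,0,0],[0,0.02,-0.16,0,0],[0,0.07,-0.18,0,0],[-0.004,0.13,-0.18,-2,0],[-0.008,0.19,-0.18,-4,0],[-0.012,0.25,-0.18,-6,0],[-0.016,0.3,-0.18,-7,0],[-0.019,0.34,-0.18,-7,0],[-0.019,0.355,-0.18,-7,0],[-0.019,0.3615,-0.18,-7,0],[-0.019,0.3615,-0.18,-7,0],[-0.019,0.3615,-0.18,-7,0]])

```text
t: 4.58
eef_pos: [489.4, 74.2, 374.7]
tcp_rot: [-3.141, -0.0, -3.038]
ft_force: [-1.2, 0.4, -0.2]
opening: 0.583
grip_force: 30.0
```

```bash
python3 - <<'E'
from h import *
im,d=look('top','t2');im2,d2=look('side','s2')
A=cv2.resize(im2[110:260,120:270],(450,450),interpolation=cv2.INTER_CUBIC)
B=cv2.resize(im[140:230,190:260],(350,450),interpolation=cv2.INTER_CUBIC)
cv2.imwrite('pics/c3.png',np.hstack([A,B])[:,:,::-1])
s=env.state();print(s['eef_pos'],np.degrees(s['tcp_rot']),np.degrees(s['joints']).round(1),s['ft_force'],s['moment'],s['opening'])
E
```

```text
[489.36950892  74.35119766 374.75771096] [-1.79995684e+02  3.26729829e-03 -1.74067816e+02] [  1.   19.8 109.3  -0.   51.  -94.9] [-0.49386225 -0.3033694  -0.74014133] [ 0.10520045 -0.06285915  0.04340583] 0.5865999996915497
```

View pics/c3.png

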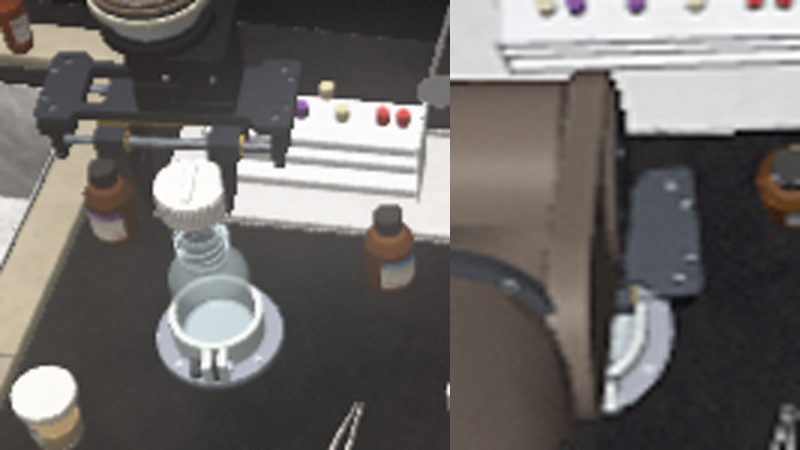

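The cap is held above the bottle (cap at about crop px (190,190), neck below it at (200,240)). An overlay of the models will show how well they line up.

```bash
python3 - <<'E'
from h import *
s=np.load('s2.npz')['im'];S=8;u0,v0,w,h=168,154,50,75
A=cv2.resize(s[v0:v0+h,u0:u0+w],None,fx=S,fy=S,interpolation=cv2.INTER_CUBIC);B=A.copy()
c=(489.4,74.3)
for z in(180,206): ring(B,'side',c,z,28,(255,0,0),S,u0,v0)
cb=(490,75)
for z,r in((148,19),(119.5,21),(42,40.5),(12,56)): ring(B,'side',cb,z,r,(0,160,0),S,u0,v0)
def line(ctr,z,ang,r0,r1,col):
    a=np.radians(ang);p=[pix('side',(ctr[0]+r*np.cos(a),ctr[1]+r*np.sin(a),z)) for r in(r0,r1)]
    p=[tuple(int((x-o+.5)*S) for x,o in zip(q,(u0,v0))) for q in p];cv2.line(B,*p,col,1)
line(c,210,8.5,-20,20,(0,0,255));line(cb,40,11.5,-59,-40,(255,0,0))
cv2.imwrite('pics/c4.png',np.hstack([A,B])[:,:,::-1])
E
```

```text
(no output)
```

View pics/c4.png

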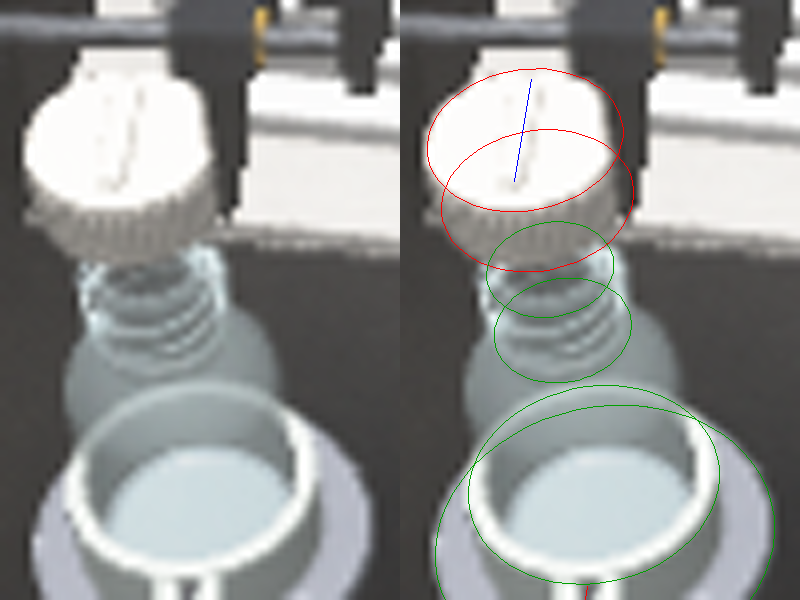

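The overlay shows the held cap about 1 px left of where its pose predicts, while the bottle fits its model. That means a shift of about -2 mm in y. The bar agrees to within about 5°. I'll lower it gently.

Emit:
carry_out(series=[[-0.0003,-0.002,0.01,0,0],[-0.0003,-0.002,0.02,0,0],[-0.0003,-0.002,0.027,0,0],[-0.0003,-0.002,0.03,0,0],[-0.0003,-0.002,0.033,0,0],[-0.0003,-0.002,0.035,0,0],[-0.0003,-0.002,0.037,0,0],[-0.0003,-0.002,0.037,0,0]])

```text
t: 5.68
eef_pos: [489.9, 73.3, 337.8]
tcp_rot: [3.141, 0.001, -3.037]
ft_force: [0.9, 2.8, -0.4]
opening: 0.582
grip_force: 30.0
```

Emit:
carry_out(series=[[0,0.0005,0.002,0,0],[0,0.0005,0.004,0,0],[0,0.0005,0.006,0,0],[0,0.0005,0.006,0,0]])

```text
t: 6.18
eef_pos: [490.3, 73.8, 332.0]
tcp_rot: [3.141, 0.003, -3.037]
ft_force: [4.7, 3.7, -0.4]
opening: 0.587
grip_force: 30.0
```

Emit:
carry_out(series=[[-0.0008,0.0006,0.001,0,0],[-0.0008,0.0006,0.0014,5,0],[-0.0008,0.0006,0.0017,10,0],[-0.0008,0.0006,0.002,15,0],[-0.0008,0.0006,0.0023,20,0],[-0.0008,0.0006,0.0026,25,0],[-0.0008,0.0006,0.0029,30,0],[-0.0008,0.0006,0.0029,30,0]])

```text
t: 7.18
eef_pos: [490.7, 74.4, 328.8]
tcp_rot: [3.141, 0.001, 2.723]
ft_force: [3.6, 2.9, -1.5]
opening: 0.585
grip_force: 30.0
```

```bash
python3 - <<'E'
from h import *
s=env.state();print(s['eef_pos'],np.degrees(s['tcp_rot']),s['ft_force'],s['moment'])
E
```

```text
[490.70088503  74.43916612 328.75716577] [1.79980239e+02 3.58827158e-02 1.55997509e+02] [ 3.60781289  2.89466684 -1.45008   ] [ 0.55486845 -0.70647887 -0.04903568]
```

Emit:
carry_out(series=[[-0.0004,0.001,0.0003,5,0],[-0.0004,0.001,0.0007,12,0],[-0.0004,0.001,0.001,19,0],[-0.0004,0.001,0.0014,26,0],[-0.0004,0.001,0.0018,33,0],[-0.0004,0.001,0.0022,40,0],[-0.0004,0.001,0.0026,47,0],[-0.0004,0.001,0.003,54,0],[-0.0004,0.001,0.0033,60,0],[-0.0004,0.001,0.0033,60,0]])

```text
t: 8.43
eef_pos: [491.3, 75.0, 325.4]
tcp_rot: [-3.142, 0.0, 1.678]
ft_force: [3.2, -1.0, -1.9]
opening: 0.586
grip_force: 30.0
```

```bash
python3 - <<'E'
from h import *
s=env.state();print(s['eef_pos'],np.degrees(s['tcp_rot']),s['ft_force'],s['moment'])
E
```

```text
[491.31834314  74.95433381 325.44147114] [-1.79999325e+02  2.40151056e-02  9.61197275e+01] [ 3.18782991 -0.97463912 -1.9131557 ] [-0.14392277 -0.47391436 -0.05914934]
```

Emit:
carry_out(series=[[0,0.0006,0.0003,5,0],[0,0.0006,0.0007,12,0],[0,0.0006,0.001,19,0],[0,0.0006,0.0014,26,0],[0,0.0006,0.0018,33,0],[0,0.0006,0.0022,40,0],[0,0.0006,0.0026,47,0],[0,0.0006,0.003,54,0],[0,0.0006,0.0033,60,0],[0,0.0006,0.0033,60,0]])

```text
t: 9.68
eef_pos: [491.8, 75.0, 322.2]
tcp_rot: [3.141, 0.001, 0.632]
ft_force: [1.0, -1.0, -0.8]
opening: 0.589
grip_force: 30.0
```

```bash
python3 - <<'E'
from h import *
s=env.state();print(s['eef_pos'],np.degrees(s['tcp_rot']),s['ft_force'],s['moment'])
E
```

```text
[491.82245331  75.00253878 322.15481095] [1.79990849e+02 2.94253147e-02 3.62038594e+01] [ 1.02458741 -0.98533768 -0.79096435] [-0.28513228 -0.25127676 -0.02451437]
```

Emit:
carry_out(series=[[0,0,0.0003,4,0],[0,0,0.0005,8,0],[0,0,0.0007,12,0],[0,0,0.0008,15,0],[0,0,0.0008,15,0]])

```text
t: 10.3
eef_pos: [491.9, 75.1, 321.5]
tcp_rot: [3.141, -0.0, 0.371]
ft_force: [3.0, -0.9, -0.3]
opening: 0.588
grip_force: 30.0
```

```bash
python3 - <<'E'
from h import *
s=env.state();print(s['eef_pos'],np.degrees(s['tcp_rot']),s['ft_force'],s['moment'])
E
```

```text
[491.91912516  75.07564894 321.46383011] [ 1.79982877e+02 -8.62954402e-03  2.12297159e+01] [ 2.98041428 -0.93746585 -0.30720224] [-0.11805525 -0.41562876  0.04370292]
```

Emit:
carry_out(series=[[0,0,0.0001,3,0],[0,0,0.0002,5,0],[0,0,0.0003,8,0],[0,0,0.0003,8,0]])

```text
t: 10.8
eef_pos: [491.9, 75.1, 321.2]
tcp_rot: [3.141, -0.0, 0.229]
ft_force: [2.3, -0.6, 0.4]
opening: 0.585
grip_force: 30.0
```

```bash
python3 - <<'E'
from h import *
s=env.state();print(s['eef_pos'],np.degrees(s['tcp_rot']),s['ft_force'],s['moment'])
E
```

```text
[491.91134883  75.12108368 321.17934584] [ 1.79990140e+02 -1.52599280e-02  1.31097636e+01] [ 2.34667902 -0.63288965  0.37323344] [-0.09540879 -0.49359448  0.06868021]
```

Emit:
carry_out(series=[[0,0,0.0001,3,0],[0,0,0.0002,6,0],[0,0,0.0002,6,0]])

```text
t: 11.18
eef_pos: [491.9, 75.5, 321.1]
tcp_rot: [-3.142, -0.0, 0.125]
ft_force: [2.3, 4.7, 1.6]
opening: 0.589
grip_force: 30.0
```

```bash
python3 - <<'E'
from h import *
s=env.state();print(s['eef_pos'],np.degrees(s['tcp_rot']),s['ft_force'],s['moment'])
E
```

```text
[491.86578955  75.51353064 321.12308822] [-1.79995397e+02 -2.75189586e-02  7.18817893e+00] [2.28733204 4.65082433 1.64072639] [ 0.84929628 -0.31471997  0.80482312]
```

Mz jumped to 0.8 N m, which points to the stop. A few more degrees should confirm it.

Emit:
carry_out(series=[[0,0,0,2,0],[0,0,0,4,0],[0,0,0,4,0]])

```text
t: 11.55
eef_pos: [491.2, 75.5, 321.0]
tcp_rot: [-3.141, 0.002, 0.056]
ft_force: [-2.4, 4.2, 6.0]
opening: 0.586
grip_force: 30.0
```

```bash
python3 - <<'E'
from h import *
s=env.state();print(s['eef_pos'],np.degrees(s['tcp_rot']),s['ft_force'],s['moment'],np.degrees(s['joints']).round(1))
im,d=look('side','s3')
A=cv2.resize(im[150:250,140:240],(600,600),interpolation=cv2.INTER_CUBIC)
cv2.imwrite('pics/c5.png',A[:,:,::-1])
E
```

```text
[491.18906853  75.54031649 321.02082396] [-1.79991688e+02  1.22227753e-01  3.18420066e+00] [-2.36254314  4.19173143  5.96951943] [0.97913309 0.64629988 1.11671866] [  1.1  24.4 112.3   0.   43.5  87.9]
```

View pics/c5.png

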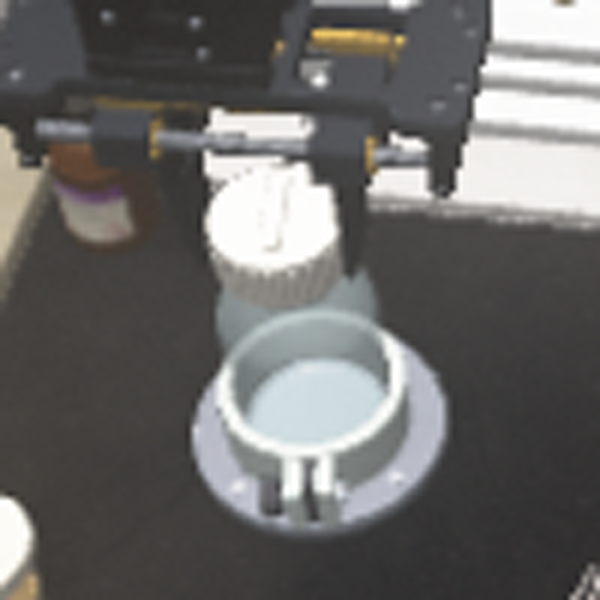

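The cap is at the stop: Mz is 1.1 N m, the z force is up, and the bar points at the thumbscrew. I'll back off 3° first to see how much of that was slip and how much wind-up.

Emit:
carry_out(series=[[0,0,0,-1.5,0],[0,0,0,-3,0],[0,0,0,-3,0]])

```text
t: 11.98
eef_pos: [491.2, 75.3, 321.0]
tcp_rot: [-3.141, 0.002, 0.107]
ft_force: [-4.2, 2.5, 5.8]
opening: 0.59
grip_force: 30.0
```

```bash
python3 - <<'E'
from h import *
s=env.state();print(s['eef_pos'],np.degrees(s['tcp_rot']),s['ft_force'],s['moment'])
E
```

```text
[491.23120782  75.26732304 320.96070044] [-1.79983764e+02  1.22095417e-01  6.11275960e+00] [-4.16003651  2.4808697   5.83986195] [0.55200101 0.7430818  0.41000722]
```

Emit:
carry_out(series=[[0,0,-0.0005,-5,0],[-0.0003,-0.0002,-0.001,-12,0],[-0.0003,-0.0002,-0.0014,-20,0],[-0.0003,-0.0002,-0.0018,-28,0],[-0.0003,-0.0002,-0.0023,-36,0],[-0.0003,-0.0002,-0.0027,-44,0],[-0.0003,-0.0002,-0.0032,-52,0],[-0.0003,-0.0002,-0.0036,-60,0],[-0.0003,-0.0002,-0.004,-68,0],[-0.0003,-0.0002,-0.0045,-76,0],[-0.0003,-0.0002,-0.0049,-84,0],[-0.0003,-0.0002,-0.0052,-89,0],[-0.0003,-0.0002,-0.0053,-92,0],[-0.0003,-0.0002,-0.0053,-92,0],[-0.0003,-0.0002,-0.0053,-92,0]])

```text
t: 13.85
eef_pos: [491.7, 74.8, 326.2]
tcp_rot: [3.141, 0.001, 1.711]
ft_force: [2.9, -4.3, -1.1]
opening: 0.587
grip_force: 30.0
```

```bash
python3 - <<'E'
from h import *
s=env.state();print(s['eef_pos'],np.degrees(s['tcp_rot']),s['ft_force'],s['moment'],s['opening'],s['grip_force'])
im,d=look('side','s4')
A=cv2.resize(im[165:225,160:220],(600,600),interpolation=cv2.INTER_CUBIC)
cv2.imwrite('pics/c6.png',A[:,:,::-1])
E
```

```text
[491.72489754  74.79411609 326.17568861] [1.79982865e+02 5.54484091e-02 9.80490412e+01] [ 2.90884784 -4.28140789 -1.10174795] [-0.95086975 -0.60473995 -0.06976048] 0.5870399923688853 29.999594343826175
```

View pics/c6.png

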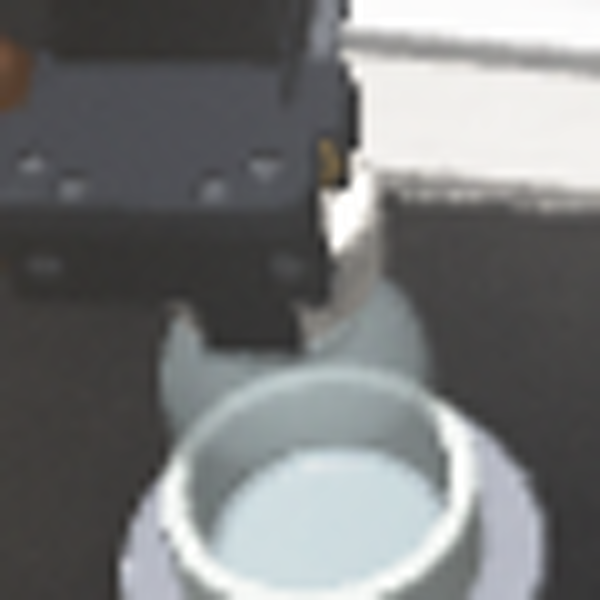

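The gripper hides the cap's bar here, but the readings agree: 90.2° back from the stop, risen 5.2 mm, Mz about 0, grip 30 N. I'm handing it in.

```bash
python3 -c "
from cell import env
print(env.job_done())"
```

```text
the job is handed in; nothing more can be done
None
```

I threaded the cap down to its stop and backed it off about 90°, leaving it 5 mm higher and still gripped at 30 N, then handed the job in. The gripper hid the bar in the last picture, so the quarter turn is confirmed by the arm's readings rather than by eye.

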